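# Flip the stock tags of the bisque bins

### The arm

A 7-joint arm with a two-finger parallel gripper is mounted at the origin on the work surface. World frame = base frame: x ahead of the robot, y to its left, z up, the work surface at z = 0. Lengths are in m, angles in rad, forces in N, time in s.
With the tool pointing down it reaches from about 0.4 to 0.875 m from the base axis. Payload 6.5 kg.
Tool frame: the origin (TCP) lies midway between the tips of the shut fingers; the grasp point (between the pads) lies 19 mm behind it; z points along the fingers, x is the direction in which the jaws open and shut, and the axes are right-handed (so a half turn about z gives the same grasp; the last joint's range is limited). The gripper opens to 85 mm and grips with 20 to 120 N. Pads are 22 mm wide; open, the fingers measure 114 mm over their backs; the gripper's body (76 mm by 85 mm) begins 54 mm behind the grasp point. The pads swing forward as they close: fully open they stand 13 mm farther back than shut.
Start: joints at [1.167, 0.536, -0.004, 1.538, 0.003, 1.067, -0.071], TCP at [0.215, -0.613, 0.231] pointing down, gripper open.
Joint ranges: [-2.7, 2.7], [-0.37, 2.16], [-1.27, 1.26], [0.24, 2.4], [-1.31, 4.45], [0.19, 1.91], [-2.76, 2.76]. Speed limits (rad/s): [2.39, 2.39, 3.14, 3.14, 3.14, 3.14, 3.14].

### API

Orientations are given as a unit quaternion [x, y, z, w].
In Python, from cell import env gives the robot as it stands. Calls block until the motion is done:
- env.movep(position, orientation): joint-space move of the TCP to a pose.
- env.movel(position, ori=None, feed=0.15, max_force=None): straight line of the TCP; ori=None keeps the orientation; feed is the mean speed in m/s. With max_force (N) it stops when the force on the tool has changed by that much, and returns True; else False.
- env.move_joints(angles): joint-space move.
- env.ungrasp() and env.close_gripper(strength=None): open the fingers fully, or close them until they stop; strength is the grip in N (None keeps the last).
- env.sleep(seconds).
- env.ik(position, orientation): joint angles nearest the present ones, or None.
- env.read_camera(name): name is "scene" or "top"; returns the picture (420x560x3 uint8, red, green, blue); there is no depth.
- env.get_calibration(name): a dict with "fx", "fy", "cx", "cy" (pixels), "rvec" (rotation vector, rad) and "tvec" (3), from world to camera coordinates, as OpenCV has them. Camera axes: x right, y down, z forward; pixel columns grow to the right and rows downward; lengths in m; the calibration is good to about 2 mm. A picture is of the moment at which its call begins. get_calibration takes no time and is no camera call.
A pose or a line that the arm cannot do raises env.MotionError and nothing moves.
- env.hand_in(): hands the job in, once; it reports no verdict.
Trained networks look in the newest picture that a camera, given by its name, has taken for a name from the list of things; names that differ only in an ending like _2 or _b are one class to them, and where a whole thing is asked for, a point or a joint stands for the part that bears it (a point fixed in the world has none). Each returns a list of dicts, best first, with "confidence" (0 to 1); they miss things now and then, are a little off and sometimes report something else, mostly with a low value. They report only what shows in the picture. A call takes as long as a camera call. They do not tell look-alikes from the thing itself.
- env.regions_of(query, camera): "mask" (420x560 bool, what is visible of it).
- env.place_of(query, camera): "centre" ([x, y, z] in m, in world coordinates, good to about 4 mm: a listed point, or the origin of a listed thing).
Readings, each from a call of its own:
- env.current_clock(): time.
- env.current_joint_pos(): joint angles.
- env.current_joint_velocities(): joint speeds.
- env.current_joint_torque(): joint torques, N m.
- env.current_position(): TCP position.
- env.current_ee_rot(): TCP orientation.
- env.current_ft_force(): force on the tool from outside, world axes, zero at the start.
- env.current_ft_torque(): the same for the moment, N m.
- env.current_finger_gap(): opening from 0.0 (shut) to 1.0 (fully open).
Only numpy, scipy, OpenCV 4.12 (cv2) and the standard library are available. Lean on these libraries where they do the work, as an engineer would, in place of code of your own. Each camera call takes 0.05 s, during which the arm holds its last target.

### The job

Bring the potter's stock board up to date: flip the hinged tags over with a light push of a fingertip so that the tags in front of the full bins, and only those, show their green face upward and every other tag shows its red face. Do not pinch or force the tags or their stands, and leave the bins and everything else on the bench standing where they are.

Things in the scene. Friction and masses are not known exactly. Their poses are not given: they have to be found in the camera images.
- tag1 (a joint): angle (rad) of flip tag 1, hinged on stand1: +0.9 (stop) leans toward the bins, GREEN face up; 0 upright; -0.9 (stop) leans away from the bins, RED face up. Past upright it falls by its own weight to that stop (30 g, free hinge; under 1 N turns it). Smooth plate 46 mm wide, 5 thick, reaching 46 mm from the pin; at a stop its free edge is 36 mm out from the pin and 29 mm above it.
- stand1: small steel hinge stand carrying tag 1, fixed on the board. Origin: centre of its underside, 12 mm above the bench. The hinge pin lies 22 mm above the origin, along y; z up; x points straight to the bin behind it. Two posts, 30 mm either side along y, reach 6 mm above the pin. Green-up tags lean to +x, red-up tags to -x.
- tag2 (a joint): angle (rad) of flip tag 2, hinged on stand2: +0.9 (stop) leans toward the bins, GREEN face up; 0 upright; -0.9 (stop) leans away from the bins, RED face up. Past upright it falls by its own weight to that stop (30 g, free hinge; under 1 N turns it). Smooth plate 46 mm wide, 5 thick, reaching 46 mm from the pin; at a stop its free edge is 36 mm out from the pin and 29 mm above it.
- stand2: small steel hinge stand carrying tag 2, fixed on the board. Origin: centre of its underside, 12 mm above the bench. The hinge pin lies 22 mm above the origin, along y; z up; x points straight to the bin behind it. Two posts, 30 mm either side along y, reach 6 mm above the pin. Green-up tags lean to +x, red-up tags to -x.
- tag3 (a joint): angle (rad) of flip tag 3, hinged on stand3: +0.9 (stop) leans toward the bins, GREEN face up; 0 upright; -0.9 (stop) leans away from the bins, RED face up. Past upright it falls by its own weight to that stop (30 g, free hinge; under 1 N turns it). Smooth plate 46 mm wide, 5 thick, reaching 46 mm from the pin; at a stop its free edge is 36 mm out from the pin and 29 mm above it.
- stand3: small steel hinge stand carrying tag 3, fixed on the board. Origin: centre of its underside, 12 mm above the bench. The hinge pin lies 22 mm above the origin, along y; z up; x points straight to the bin behind it. Two posts, 30 mm either side along y, reach 6 mm above the pin. Green-up tags lean to +x, red-up tags to -x.
- tag4 (a joint): angle (rad) of flip tag 4, hinged on stand4: +0.9 (stop) leans toward the bins, GREEN face up; 0 upright; -0.9 (stop) leans away from the bins, RED face up. Past upright it falls by its own weight to that stop (30 g, free hinge; under 1 N turns it). Smooth plate 46 mm wide, 5 thick, reaching 46 mm from the pin; at a stop its free edge is 36 mm out from the pin and 29 mm above it.
- stand4: small steel hinge stand carrying tag 4, fixed on the board. Origin: centre of its underside, 12 mm above the bench. The hinge pin lies 22 mm above the origin, along y; z up; x points straight to the bin behind it. Two posts, 30 mm either side along y, reach 6 mm above the pin. Green-up tags lean to +x, red-up tags to -x.
- tag5 (a joint): angle (rad) of flip tag 5, hinged on stand5: +0.9 (stop) leans toward the bins, GREEN face up; 0 upright; -0.9 (stop) leans away from the bins, RED face up. Past upright it falls by its own weight to that stop (30 g, free hinge; under 1 N turns it). Smooth plate 46 mm wide, 5 thick, reaching 46 mm from the pin; at a stop its free edge is 36 mm out from the pin and 29 mm above it.
- stand5: small steel hinge stand carrying tag 5, fixed on the board. Origin: centre of its underside, 12 mm above the bench. The hinge pin lies 22 mm above the origin, along y; z up; x points straight to the bin behind it. Two posts, 30 mm either side along y, reach 6 mm above the pin. Green-up tags lean to +x, red-up tags to -x.
- bin1: loose blue open plastic bin, 90 deep (x) x 66 wide (y) x 45 mm high, FULL: packed to above the rim with small pinkish bisque cups, two more lying on top (top 75 mm above the bin's underside). Origin: centre of its underside, on the 12 mm board. It stands behind one tag: centre about 150 mm from that tag's pin along the stand's x, within 15 mm along its y (neighbours are 80 mm apart).
- bin2: loose blue open plastic bin, 90 deep (x) x 66 wide (y) x 45 mm high, FULL: packed to above the rim with small pinkish bisque cups, two more lying on top (top 75 mm above the bin's underside). Origin: centre of its underside, on the 12 mm board. It stands behind one tag: centre about 150 mm from that tag's pin along the stand's x, within 15 mm along its y (neighbours are 80 mm apart).
- bin3: loose blue open plastic bin, 90 deep (x) x 66 wide (y) x 45 mm high, FULL: packed to above the rim with small pinkish bisque cups, two more lying on top (top 75 mm above the bin's underside). Origin: centre of its underside, on the 12 mm board. It stands behind one tag: centre about 150 mm from that tag's pin along the stand's x, within 15 mm along its y (neighbours are 80 mm apart).
- bin4: loose blue open plastic bin, 90 deep (x) x 66 wide (y) x 45 mm high, NOT full: only one cup left lying on its floor. Origin: centre of its underside, on the 12 mm board. It stands behind one tag: centre about 150 mm from that tag's pin along the stand's x, within 15 mm along its y (neighbours are 80 mm apart).
- bin5: loose blue open plastic bin, 90 deep (x) x 66 wide (y) x 45 mm high, NOT full: empty. Origin: centre of its underside, on the 12 mm board. It stands behind one tag: centre about 150 mm from that tag's pin along the stand's x, within 15 mm along its y (neighbours are 80 mm apart).
- board: fixed plywood board 290 (x) x 430 (y) x 12 mm that carries the five tags in a row and the five bins behind them in a row; origin on the bench, below the middle of the row of hinges; x toward the bins, y along the row
- brush_pot: loose blue pot with brushes, 80 mm across, 160 mm high over the brushes; origin: centre of its underside. Leave alone
- bowl: loose pinkish bowl, 124 mm across, 60 mm high; origin: centre of its underside. Leave alone
- glaze_jar: loose amber jar, 72 mm across, 100 mm high; origin: centre of its underside. Leave alone
- mug: loose white mug, 76 mm across plus a handle, 85 mm high; origin: centre of its underside. Leave alone
There are look-alikes about, which are no part of the job. Leave any orange or yellow look-alike of the bin5 alone.

How it is judged:
At the end, for the whole second after the job is handed in: Every tag standing in front of a full bin leans to its green-up side (joint above 0.75 rad of 0.9) and every tag in front of a bin that is not full leans to its red-up side (below -0.75), all at rest (((value of joint tag1 above 0.75 rad and (y of bin1 in the frame of stand1 between -0.04 and 0.04 m or y of bin2 in the frame of stand1 between -0.04 and 0.04 m or y of bin3 in the frame of stand1 between -0.04 and 0.04 m)) or (value of joint tag1 below -0.75 rad and (y of bin4 in the frame of stand1 between -0.04 and 0.04 m or y of bin5 in the frame of stand1 between -0.04 and 0.04 m))) and ((value of joint tag2 above 0.75 rad and (y of bin1 in the frame of stand2 between -0.04 and 0.04 m or y of bin2 in the frame of stand2 between -0.04 and 0.04 m or y of bin3 in the frame of stand2 between -0.04 and 0.04 m)) or (value of joint tag2 below -0.75 rad and (y of bin4 in the frame of stand2 between -0.04 and 0.04 m or y of bin5 in the frame of stand2 between -0.04 and 0.04 m))) and ((value of joint tag3 above 0.75 rad and (y of bin1 in the frame of stand3 between -0.04 and 0.04 m or y of bin2 in the frame of stand3 between -0.04 and 0.04 m or y of bin3 in the frame of stand3 between -0.04 and 0.04 m)) or (value of joint tag3 below -0.75 rad and (y of bin4 in the frame of stand3 between -0.04 and 0.04 m or y of bin5 in the frame of stand3 between -0.04 and 0.04 m))) and ((value of joint tag4 above 0.75 rad and (y of bin1 in the frame of stand4 between -0.04 and 0.04 m or y of bin2 in the frame of stand4 between -0.04 and 0.04 m or y of bin3 in the frame of stand4 between -0.04 and 0.04 m)) or (value of joint tag4 below -0.75 rad and (y of bin4 in the frame of stand4 between -0.04 and 0.04 m or y of bin5 in the frame of stand4 between -0.04 and 0.04 m))) and ((value of joint tag5 above 0.75 rad and (y of bin1 in the frame of stand5 between -0.04 and 0.04 m or y of bin2 in the frame of stand5 between -0.04 and 0.04 m or y of bin3 in the frame of stand5 between -0.04 and 0.04 m)) or (value of joint tag5 below -0.75 rad and (y of bin4 in the frame of stand5 between -0.04 and 0.04 m or y of bin5 in the frame of stand5 between -0.04 and 0.04 m))) and velocity of joint tag1 between -0.1 and 0.1 rad/s and velocity of joint tag2 between -0.1 and 0.1 rad/s and velocity of joint tag3 between -0.1 and 0.1 rad/s and velocity of joint tag4 between -0.1 and 0.1 rad/s and velocity of joint tag5 between -0.1 and 0.1 rad/s); the robot touches nothing.
It fails at once if a bin is lifted, or pushed more than 15 mm (distance of any of bin1, bin2, bin3, bin4, bin5 from where it was at the start of the episode above 0.015 m).
It fails at once if the brush pot, bowl, jar or mug is lifted, tipped, or pushed more than 15 mm (distance of any of brush_pot, bowl, glaze_jar, mug from where it was at the start of the episode above 0.015 m or angle between any of brush_pot, bowl, glaze_jar, mug's own z axis and vertical above 0.25 rad).
It fails at once if a tag or its stand is pinched or forced (more than 15 N between the fingers and it) (contact force between the fingers and stand1 above 15 N or contact force between the fingers and stand2 above 15 N or contact force between the fingers and stand3 above 15 N or contact force between the fingers and stand4 above 15 N or contact force between the fingers and stand5 above 15 N).
It also fails if it takes over 58 s, if anything falls off the work surface, if the arm or the gripper's body presses on something with over 40 N, if the wrist force passes 120 N, or if a joint passes its speed limit or range.

## Working session

There is one attempt and no reset: what is moved stays moved. The work goes in short steps, each a Python script; the robot and the scene stay as the last script left them, time stands still between calls to the robot, and variables do not carry over. Pictures are saved under pics/ and viewed, and the job is handed in when it is done.

```bash
mkdir -p pics; ls; python3 - <<'E'
from cell import env
import cv2
for n in ("scene","top"):
    im=env.read_camera(n); cv2.imwrite(f"pics/{n}0.png",im[:,:,::-1])
    c=env.get_calibration(n); print(n,c)
    for q in ("stand1","bin1","bin4","bin5","board","brush_pot","bowl","glaze_jar","mug"):
        print(q,[( [round(float(v),3) for v in d["centre"]],round(d["confidence"],2)) for d in env.place_of(q,n)])
print(env.current_clock())
E
```

```text
pics
scene {'fx': 504.176056459581, 'fy': 504.176056459581, 'cx': 271.95917816907246, 'cy': 220.82865232366103, 'rvec': array([ 1.37247939,  2.42593949, -0.69919156]), 'tvec': array([ 0.33849952, -0.4128185 ,  2.04185433])}
stand1 [([0.576, -0.084, 0.014], 0.79), ([0.549, 0.074, 0.014], 0.7), ([0.685, 0.18, 0.01], 0.67), ([0.565, -0.009, 0.013], 0.58), ([0.539, 0.152, 0.014], 0.56), ([0.526, 0.228, 0.016], 0.52)]
bin1 [([0.717, 0.018, 0.01], 0.97), ([0.467, -0.238, -0.003], 0.79), ([0.681, 0.176, 0.012], 0.78), ([0.669, 0.251, 0.012], 0.75), ([0.745, -0.247, -0.007], 0.72), ([0.73, -0.06, 0.011], 0.68), ([0.707, 0.103, 0.012], 0.59)]
bin4 [([0.717, 0.018, 0.01], 0.97), ([0.467, -0.238, -0.003], 0.79), ([0.681, 0.176, 0.012], 0.78), ([0.669, 0.251, 0.012], 0.75), ([0.745, -0.247, -0.007], 0.72), ([0.73, -0.06, 0.011], 0.68), ([0.707, 0.103, 0.012], 0.59)]
bin5 [([0.717, 0.018, 0.01], 0.97), ([0.467, -0.238, -0.003], 0.79), ([0.681, 0.176, 0.012], 0.78), ([0.669, 0.251, 0.012], 0.75), ([0.745, -0.247, -0.007], 0.72), ([0.73, -0.06, 0.011], 0.68), ([0.707, 0.103, 0.012], 0.59)]
board [(
[... 849 characters left out ...]
0.712, 0.019, 0.009], 0.63)]
bin4 [([0.7, 0.099, 0.01], 0.91), ([0.467, -0.238, 0.0], 0.89), ([0.741, -0.25, 0.0], 0.77), ([0.727, -0.063, 0.012], 0.75), ([0.683, 0.177, 0.009], 0.74), ([0.712, 0.019, 0.009], 0.63)]
bin5 [([0.7, 0.099, 0.01], 0.91), ([0.467, -0.238, 0.0], 0.89), ([0.741, -0.25, 0.0], 0.77), ([0.727, -0.063, 0.012], 0.75), ([0.683, 0.177, 0.009], 0.74), ([0.712, 0.019, 0.009], 0.63)]
board [([0.549, 0.072, -0.004], 0.77)]
brush_pot [([0.475, -0.448, -0.005], 0.54), ([0.549, 0.072, -0.004], 0.49)]
bowl [([0.474, -0.449, -0.003], 0.81)]
glaze_jar [([0.665, -0.411, 0.003], 0.87), ([0.536, 0.155, 0.015], 0.6), ([0.684, 0.178, 0.014], 0.32)]
mug [([0.457, 0.437, 0.001], 0.67)]
1.0
```

View pics/scene0.png

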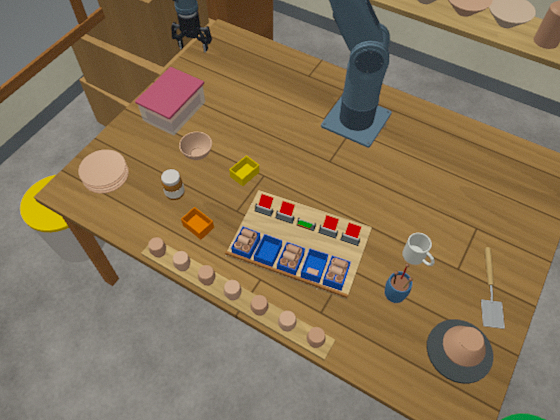

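View pics/top0.png

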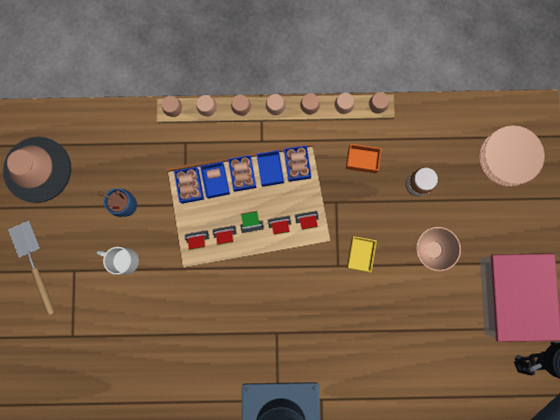

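```bash
python3 - <<'E'
import cv2,numpy as np
a=cv2.imread("pics/top0.png"); 
cv2.imwrite("pics/topcrop.png",cv2.resize(a[60:330,120:420],None,fx=2.2,fy=2.2,interpolation=cv2.INTER_CUBIC))
E
```

```text
(no output)
```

View pics/topcrop.png

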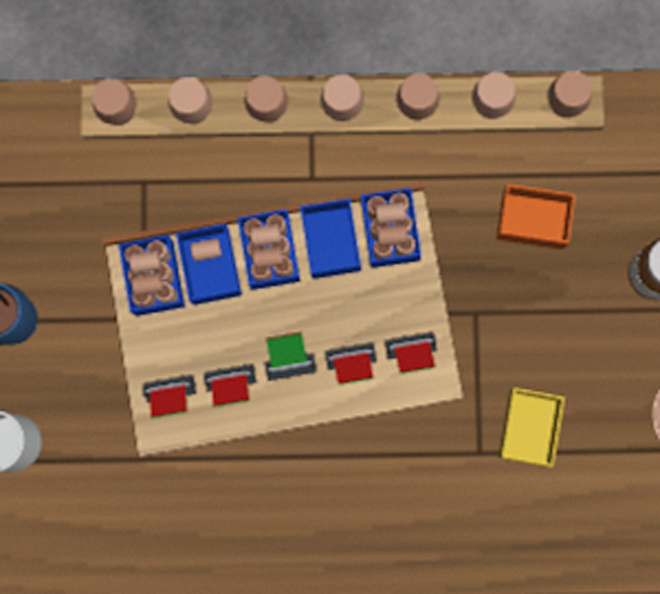

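Top view, left to right in the enlarged crop:
- The bins are full (150,272), one cup (208,262), full (268,248), empty (330,238) and full (390,227).
- The tags are red (168,398), red (230,387), green (287,352), red (352,365) and red (415,353).
- The orange look-alike at (536,216) and the yellow one at (532,427) are off the board, so I ignore them.

Only the two end tags need flipping to green.

```bash
cat > h.py <<'E'
import numpy as np
from scipy.spatial.transform import Rotation as R
S=np.array([[.577,-.0855],[.5625,-.006],[.5485,.075],[.5365,.1525],[.5255,.229]])
k=np.arange(5)-2
c=S.mean(0); d=(k[:,None]*(S-c)).sum(0); d/=np.linalg.norm(d)   # stand y dir
ex=np.array([d[1],-d[0]])
P=c+np.outer(k*.08,d)
def pose(i,x,z): p=P[i]+x*ex; return [p[0],p[1],z]
def q(s):
    X=s*np.r_[d,0]; Z=np.array([0,0,-1.]); return R.from_matrix(np.c_[X,np.cross(Z,X),Z]).as_quat()
E
python3 - <<'E'
from h import *; from cell import env
print(P, np.abs(P-S).max(), ex)
for i in (0,4):
  for s in (1,-1):
    for x,z in((-.085,.2),(-.085,.052),(.01,.052)):
      j=env.ik(pose(i,x,z),q(s)); print(i,s,x,z,None if j is None else np.round(j,2))
# project pins & check
import cv2
im=env.read_camera("top"); cal=env.get_calibration("top")
K=np.array([[cal["fx"],0,cal["cx"]],[0,cal["fy"],cal["cy"]],[0,0,1]])
big=cv2.resize(im[130:270,150:350,::-1],None,fx=4,fy=4,interpolation=cv2.INTER_CUBIC)
for i in range(5):
  pts=np.array([[*(P[i]+y*d),.034] for y in(-.03,.03)]+[pose(i,.15,.012)])
  u=cv2.projectPoints(pts,np.array(cal["rvec"]),np.array(cal["tvec"]),K,None)[0][:,0]
  u=((u-[150,130])*4+1.5).astype(int)
  cv2.line(big,tuple(map(int,u[0])),tuple(map(int,u[1])),(255,255,0),1); cv2.circle(big,tuple(map(int,u[2])),3,(0,255,255),-1)
cv2.imwrite("pics/chk.png",big)
E
```

```text
[[ 0.5758648  -0.08489557]
 [ 0.5629324  -0.00594779]
 [ 0.55        0.073     ]
 [ 0.5370676   0.15194779]
 [ 0.5241352   0.23089557]] 0.0020000000000000018 [0.98684734 0.16165499]
0 1 -0.085 0.2 [ 0.75  0.44 -0.81  1.92  0.4   0.94  1.49]
0 1 -0.085 0.052 [ 0.58  0.66 -0.6   2.01  0.6   0.66  1.32]
0 1 0.01 0.052 [ 0.54  0.79 -0.66  1.77  0.65  0.81  1.29]
0 -1 -0.085 0.2 [ 0.34  0.34 -0.28  1.94  0.12  0.87 -1.41]
0 -1 -0.085 0.052 [ 0.22  0.58 -0.14  2.03  0.15  0.54 -1.43]
0 -1 0.01 0.052 [ 0.17  0.69 -0.15  1.8   0.15  0.67 -1.47]
4 1 -0.085 0.2 [ 0.34  0.59 -1.17  1.93  0.63  1.05  0.62]
4 1 -0.085 0.052 [ 0.19  0.81 -0.98  2.02  0.94  0.85  0.39]
4 1 0.01 0.052 [-0.03  0.77 -0.64  1.8   0.62  0.78  0.75]
4 -1 -0.085 0.2 [ 0.19  0.46 -0.92  1.94  0.45  0.96 -2.36]
4 -1 -0.085 0.052 [-0.17  0.61 -0.47  2.04  0.48  0.6  -2.38]
4 -1 0.01 0.052 [-0.21  0.7  -0.37  1.81  0.38  0.7  -2.21]
```

View pics/chk.png

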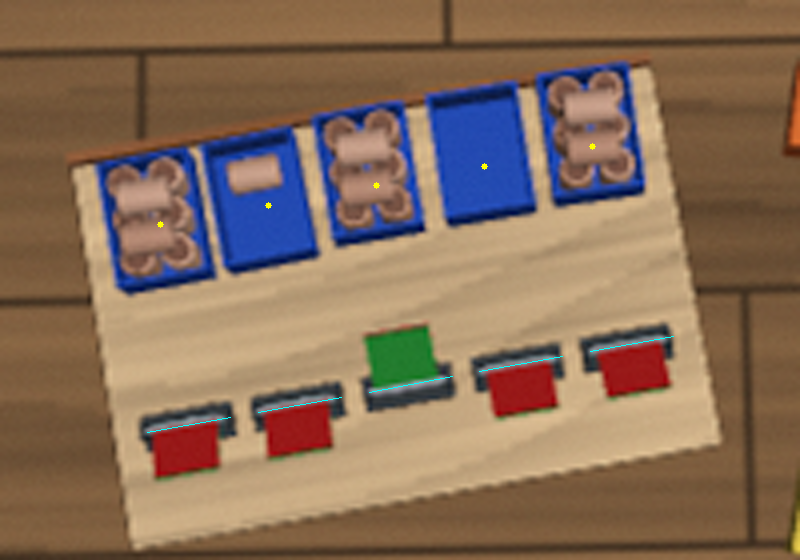

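The projected pins lie on the stands and each bin lines up with its own tag. I'll flip the right-hand tag first.

```bash
cat > flip.py <<'E'
import sys
from h import *; from cell import env; import cv2
i=int(sys.argv[1]); s=int(sys.argv[2])
if i==0: env.close_gripper()
env.movep(pose(i,-.085,.2),q(s))
env.movel(pose(i,-.085,.053),feed=.12)
print("stop", env.movel(pose(i,.008,.053),feed=.05,max_force=8), env.current_position(), pose(i,.008,.053), env.current_ft_force())
env.movel(pose(i,-.06,.06),feed=.12)
env.movel(pose(i,-.085,.2),feed=.2)
for n in("scene","top"):
  im=env.read_camera(n)[:,:,::-1]
  cv2.imwrite(f"pics/{n}_f{i}.png",cv2.resize(im[130:270,150:350] if n=="top" else im[180:300,220:380],None,fx=4,fy=4,interpolation=cv2.INTER_CUBIC))
print(env.current_clock())
E
python3 flip.py 0 1; python3 - <<'E'
from h import *; from cell import env
for s in(1,-1):
    j=env.ik(pose(4,-.085,.2),q(s)); print(s,None if j is None else np.round(j,2))
E
```

```text
stop False [ 0.58356126 -0.08372099  0.05298472] [np.float64(0.5837595774192306), np.float64(-0.08360233373891648), 0.053] [ 0.50166634 -0.61881134 -0.47610851]
8.975
1 [ 0.17  0.45 -0.9   1.94  0.43  0.95  0.79]
-1 [-1.38  0.52  1.1   2.02 -0.58  0.95 -1.39]
```

View pics/scene_f0.png

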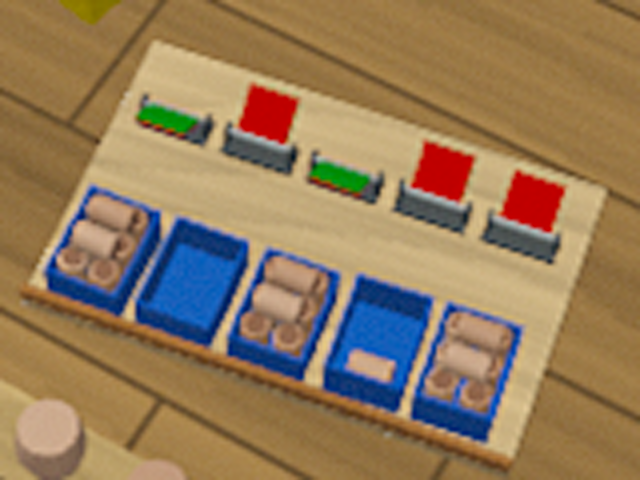

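View pics/top_f0.png

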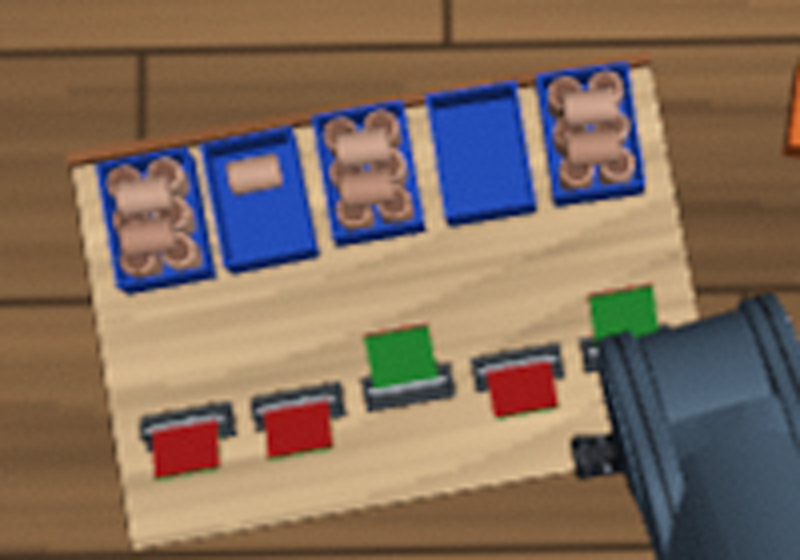

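The right-hand tag is green: scene crop (170,118), top crop (622,312). The others have not changed. Next is the left-hand tag, red at (185,450) in the top crop.

```bash
python3 flip.py 4 1; python3 - <<'E'
from h import *; from cell import env; import cv2
env.movel(pose(4,-.13,.28),feed=.2); 
env.movep([.42,-.1,.3],q(1))
im=env.read_camera("top")[:,:,::-1]
cv2.imwrite("pics/top_end.png",cv2.resize(im[130:270,150:350],None,fx=4,fy=4,interpolation=cv2.INTER_CUBIC))
cv2.imwrite("pics/top_endfull.png",im)
print(env.current_clock())
E
```

```text
stop False [0.53179824 0.23219756 0.05299337] [np.float64(0.5320299799483383), np.float64(0.2321888136124611), 0.053] [ 0.08440467 -0.23504677  0.05376942]
15.25
17.1
```

View pics/scene_f4.png

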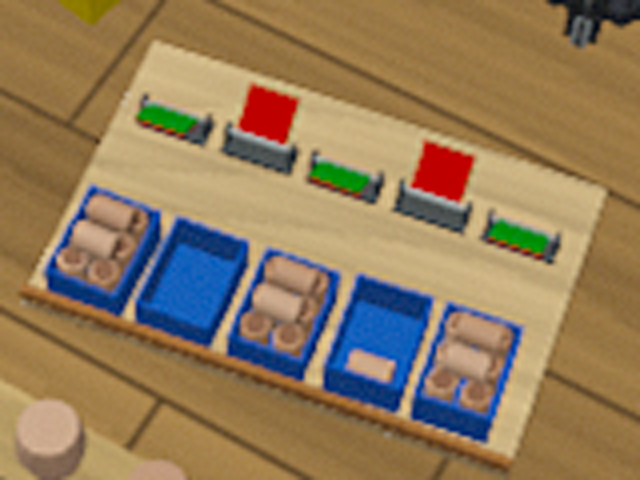

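View pics/top_end.png

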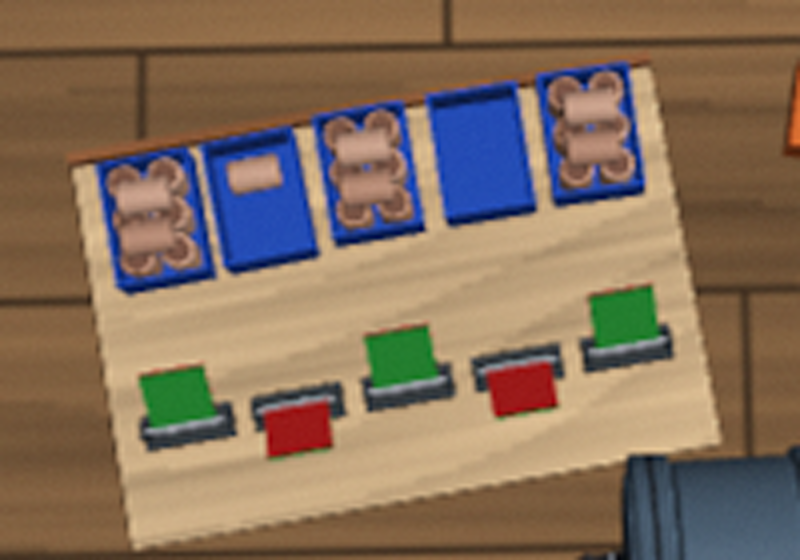

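View pics/top_endfull.png

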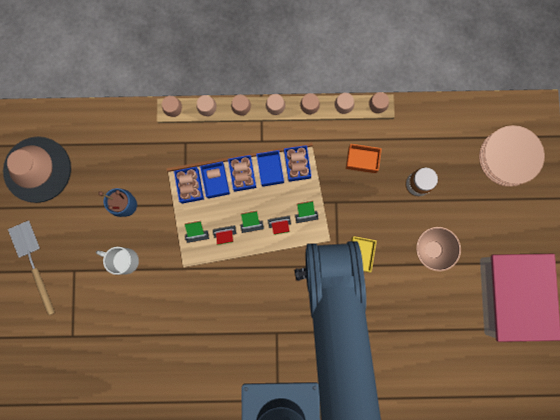

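The tags now read green, red, green, red, green, matching the full, one-cup, full, empty and full bins. Everything else is where it was and the gripper is clear, so I'm handing in.

```bash
python3 -c "
from cell import env
print(env.current_position(), env.current_ft_force()); env.hand_in(); print(env.current_clock())"
```

```text
[ 0.42030181 -0.09840554  0.29983761] [1.02106676 0.51537708 0.7847421 ]
the job is handed in; nothing more can be done
the job is handed in; nothing more can be done
```

The stock board is up to date and the job is handed in; the interface gives no verdict. I flipped the two end tags from red to green, each with one slow push of the shut fingertips. The middle tag was already green, and the two red tags were already right.

**Tags:** The last top picture shows green, red, green, red, green from left to right. That matches the bins behind them: full, one cup, full, empty, full. The scene picture taken just after the second flip agrees.

**Force:** Neither push reached its 8 N stop limit.

**Everything else:** The bins, pot, bowl, jar and mug look unmoved in the pictures. The yellow look-alike was partly hidden by the arm in the last one. The gripper finished in free air at 0.30 m height.

**Time:** The clock stood at about 17 s of the 58 s allowed.

No check failed. The networks did report a few extra things, such as the two look-alike bins off the board. I ruled those out from the pictures.

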